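# Mix a glaze sample and hold out the colour reference

## Robot

A 6-joint arm with a two-finger parallel gripper is mounted at the origin on the work surface. World frame = base frame: x ahead of the robot, y to its left, z up, the work surface at z = 0. Lengths are in m, angles in rad, forces in N, time in s.
With the tool pointing down it reaches from about 0.35 to 0.775 m from the base axis. Payload 7.3 kg.
Tool frame: the origin (TCP) lies at the very end of the fingers, on their centre line; the grasp point (between the pads) lies 19 mm behind it; z points along the fingers, y is the line along which they close (so a half turn about z gives the same grasp; the last joint's range is limited). The gripper opens to 92 mm and grips with 3 to 60 N. Pads are 19 mm wide; open, the fingers measure 130 mm over their backs; the gripper's body (75 mm by 190 mm) begins 47 mm behind the grasp point.
Start: joints at [0.989, 0.342, 1.524, -0, 1.275, -0.146], TCP at [0.222, 0.476, 0.227] pointing down, gripper open.
Joint ranges: [-2.53, 2.53], [-0.77, 2.02], [0.04, 2.7], [-1, 4.14], [0.28, 2.66], [-3.11, 3.11]. Speed limits (rad/s): [2.57, 2.57, 3.14, 3.14, 3.14, 3.14].

## Interface

Orientations are given as [roll, pitch, yaw] about the fixed x, y, z axes, in that order (R = Rz(yaw) Ry(pitch) Rx(roll)).
In Python, from cell import robot gives the robot as it stands. The module is installed in compiled form; this text tells all that it offers.
- The arm moves only by the tool arm_command, never from a script. Its argument "moves" is a list of rows, each a list of 3 entries, a list of its own where there are three numbers: the shift along the tool's x, y, z in m, then the turn, a rotation vector about the tool's x, y, z in rad, then the finger opening in m, from 0 to 0.0918. In form: [[[dx, dy, dz], [ax, ay, az], claw], ...]. A call has exactly 5 rows; each row is the pose to reach, as a shift and turn from the pose commanded when the call began, along the tool's axes at that moment; what a row does not reach only later rows make up. A row lasts 1/10 s, in which the tool goes at most 50 mm and 8.59 degrees, less where a joint would pass 70% of its speed; a pose out of reach is approached as far as the arm can. A call with a gripper value outside its range is refused whole. The fingers move at their own pace and stop on an object; "squeeze" is the grip in N (left out, the last holds). Time passes only in rows, so rows that repeat a pose let the fingers close, or fill a call up. It gives the time, the measured TCP pose, the force, the opening and the grip force at its end, in the units of the state.
- robot.observe(): the state, without advancing time (a new reading comes with each control period).
- robot.read_camera(name): name is "scene" or "top"; returns the picture (400x640x3 uint8, red, green, blue); there is no depth.
- robot.camera_model(name): a dict with "fx", "fy", "cx", "cy" (pixels), "k1" (the pictures are not rectified: a ray, as slopes to the right and down, at radius r is drawn at 1 + k1 r^2 times it, then the intrinsics apply), "R" (3x3) and "t" (3): a world point X has camera coordinates R X + t. Camera axes: x right, y down, z forward; pixel columns grow to the right and rows downward; lengths in m; the calibration is good to about 2 mm. A picture is of the moment at which its call begins. camera_model takes no time and is no camera call.
- robot.hand_in(): hands the job in; it is judged then, once.
The state is a dict: "time": time; "qpos": joint angles; "qvel": joint speeds; "joint_efforts": joint torques, N m; "tool_pos": TCP position; "tool_rot": TCP orientation; "contact_force": force on the tool from outside, world axes, zero at the start; "torque": the same for the moment, N m; "opening": finger opening in m; "grip_force": force on a finger pad.
Only numpy, scipy, OpenCV 4.12 (cv2) and the standard library are available. Lean on these libraries where they do the work, as an engineer would, in place of code of your own. Each camera call takes 0.05 s, during which the arm holds its last target. There are 200 camera calls.

## Task

Colour-check the blue-lidded glaze jar: press it upright down on the blue mixer's sprung rubber pad until the pad is fully down, keep it down for a second, then stand it in the middle of the black disc of the colour comparator and let go. Then take the red grip of the comparator's spring-loaded rod, draw the rod out until its orange pointer is level with the red length mark on the scale, and finish while still holding it there. Leave the yellow-lidded jar, the white tile and the spatula alone.

Things in the scene. Friction and masses are not known exactly. Their poses are not given: they have to be found in the camera images.
- jar_center (a point): blue-lidded white glaze jar with a blue label, loose, 56 mm diameter, 100 mm high, 0.18 to 0.35 kg. Point at its centre, half-way up (50 mm above its foot), z axis up. It stands on the table among the bystanders and may have swapped places with the yellow-lidded jar
- pad_top (a point): centre of the top of the mixer's black rubber pad: 64 mm diameter, 72 mm above the table when up, on a fixed round blue mixer (108 mm diameter, 60 mm high)
- pad (a joint): how far the mixer's pad is pressed down: 0 up, 0.010 m fully down on its stop. Sprung: it starts to move at about 7 N and needs about 13 N to be fully down; the jar's own weight does not move it. It rises again when let go
- disc (a point): centre of the top of the comparator's fixed black disc, 84 mm diameter, top 12 mm above the table. Its y axis is the direction in which the comparator's rod pulls out (the comparator is turned differently in each start); the rod's axis lies 95 mm from the disc's centre on the disc's +x side
- rod_grip (a point): red upright round grip at the rod's end, 18 mm diameter, clear from 55 to 105 mm above the table; point on its axis 83 mm up, y axis = pull-out direction. Below: a 26 mm wide black block and, towards the disc, a swatch plate (top 53 mm up, reaching 57 mm from the grip's axis). The fixed tube it slides out of (top 65 mm up) ends 55 mm from the grip's axis when the rod is in
- rod (a joint): how far the rod is drawn out: 0 fully in, 0.130 m at the end stop, beyond the mark. Its inner spring pulls it back with 3 N when in, rising to about 8 N at 0.12 m, so it runs back in when let go
- pointer (a point): tip of the rod's orange pointer, which reaches from the grip's block to the scale and moves with the rod. 3 mm wide, 45 mm above the table, beside the grip (46 mm to the side away from the disc). Same axes as rod_grip
- length_mark (a point): red length mark, 5 mm wide saddle fixed on the white scale rail, at a different place in each start. Point at its middle along the rail, 45 mm above the table; the y axis is the pull-out direction, so the pointer is level with it when both are at the same distance along y. The rod is then drawn out 70 to 120 mm
- spare_jar_center (a point): bystander: yellow-lidded jar, the same size as the blue one. Point at its centre, 50 mm above its foot
- tile_center (a point): bystander: loose white ceramic tile 75 x 75 x 10 mm lying flat. Point at its centre
- spatula_grip (a point): bystander: spatula, 200 mm long, lying on the far side. Point on its handle
Mind the look-alikes: they are no part of the job. What is shaped like the part that bears jar_center but green is not meant.

How it is judged:
By the outcome, as a careful person would: the job done as asked, in the order asked, and still so for the second after the job is handed in, while the arm keeps its last pose, push and grip.
It also fails if it takes over 67 s, if anything falls off the work surface, if the arm or the gripper's body presses on something with over 40 N, if the wrist force passes 120 N, or if a joint passes its speed limit or range.

## Working session

There is one attempt and no reset: what is moved stays moved. The work goes in short steps, Python scripts to look and compute and a tool call to move; the robot and the scene stay as the last step left them, time stands still between calls to the robot, and variables do not carry over. Pictures are saved under pics/ and viewed, at most 10 in all, crops included, and the job is handed in when it is done.

Besides the shell and the picture viewer there is one more tool, called after "Emit:" by a JSON object that holds its "method" and its "body", one argument or row to a line. arm_command: Moves the arm, as the interface text tells. Its arguments: {"type":"object","properties":{"moves":{"type":"array"},"squeeze":{"type":"number"}},"required":["moves"]}

```bash
mkdir -p pics; cat > h.py <<'E'
import numpy as np, cv2
from cell import robot
def ray(cam,u,v):
    m=robot.camera_model(cam); a=np.array([(u-m["cx"])/m["fx"],(v-m["cy"])/m["fy"]]); s=a.copy()
    for _ in range(30): s=a/(1+m["k1"]*(s@s))
    R=np.array(m["R"]);t=np.array(m["t"])
    return -R.T@t, R.T@np.array([s[0],s[1],1])
def atz(cam,u,v,z):
    o,d=ray(cam,u,v); return o+d*(z-o[2])/d[2]
def proj(cam,X):
    m=robot.camera_model(cam); c=np.array(m["R"])@np.array(X)+np.array(m["t"]); s=c[:2]/c[2]; s=s*(1+m["k1"]*(s@s))
    return s*[m["fx"],m["fy"]]+[m["cx"],m["cy"]]
def snap(cam,name,crop=None,k=1):
    im=robot.read_camera(cam)
    cv2.imwrite("pics/raw_"+name+".png",im[...,::-1])
    if crop: x0,y0,x1,y1=crop; im=im[y0:y1,x0:x1]
    im=cv2.resize(im,None,fx=k,fy=k,interpolation=cv2.INTER_CUBIC)
    cv2.imwrite("pics/"+name+".png",im[...,::-1])
E
python3 - <<'E'
from h import *
snap("scene","s0");snap("top","t0")
for c in("scene","top"):
    m=robot.camera_model(c);print(c,-np.array(m["R"]).T@np.array(m["t"]),m["fx"],m["k1"])
s=robot.observe();print(s)
E
```

```text
scene [0.94000527 0.48213592 0.71300967] 393.2682608040307 -0.022987517822129554
top [ 0.46088094 -0.00946187  1.23940445] 421.99997491931623 0.006765334924576261
{'time': 0.1, 'qpos': array([ 9.88983912e-01,  3.42640931e-01,  1.52491140e+00, -2.21821276e-05,
        1.27539388e+00, -1.45951354e-01]), 'qvel': array([ 0.00211211, -0.0013779 , -0.0029914 , -0.00060626, -0.00076706,
       -0.00024783]), 'joint_efforts': array([ 1.41261360e-03, -4.32003093e+01, -2.44696891e+01,  7.18679396e-02,
        5.25223883e-02, -7.74030696e-05]), 'tool_pos': array([0.22141444, 0.47563123, 0.22612427]), 'tool_rot': array([-3.14025041e+00, -1.75865382e-04,  2.70573795e+00]), 'contact_force': array([ 0.13991964,  0.2791284 , -0.81177015]), 'torque': array([-0.01356653, -0.00919242, -0.00671932]), 'grip_force': 0.0, 'opening': 0.09181219542973233}
```

View pics/s0.png

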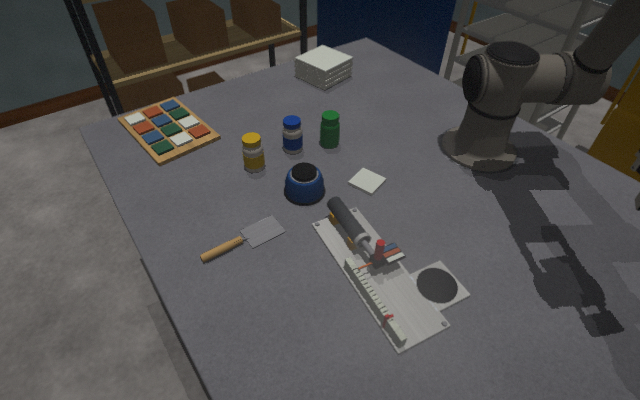

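View pics/t0.png

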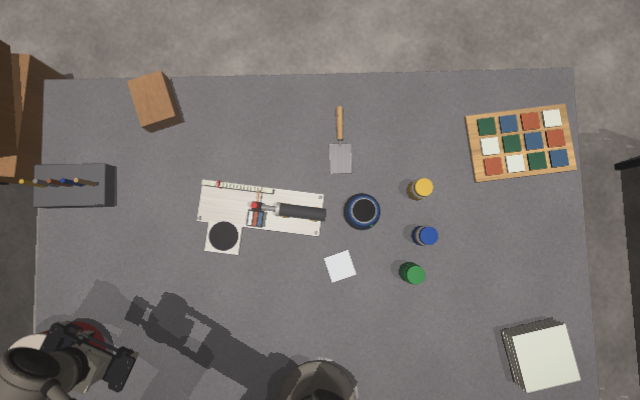

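Scene: the blue-lidded jar is at (292,134) in the scene view and (426,236) in the top view. It could be taken for the green jar (330,130)/(413,273), the yellow jar (253,152)/(422,188) or the blue mixer (304,183)/(362,211). I choose the blue lid with white body at (426,236) and will check it in a crop. The comparator has its disc at (223,236), red grip at about (257,205) and red mark at about (219,184).

```bash
python3 - <<'E'
from h import *
t=cv2.imread("pics/raw_t0.png");s=cv2.imread("pics/raw_s0.png")
a=cv2.resize(t[170:265,190:335],None,fx=5.5,fy=5.5,interpolation=cv2.INTER_CUBIC)[:,:798]
cv2.imwrite("pics/c1.png",a)
b=cv2.resize(s[105:205,230:350],None,fx=5,fy=5,interpolation=cv2.INTER_CUBIC)
cv2.imwrite("pics/c2.png",b)
def blob(im,box,f,n,c,z):
    x0,y0,x1,y1=box; h=cv2.cvtColor(im,cv2.COLOR_BGR2HSV)[y0:y1,x0:x1].astype(int)
    m=f(h[...,0],h[...,1],h[...,2]).astype(np.uint8)
    k,l,st,ce=cv2.connectedComponentsWithStats(m); i=1+np.argmax(st[1:,4])
    p=ce[i]+[x0,y0]; print(n,p.round(1),st[i],atz(c,*p,z).round(4))
blob(t,(408,220,442,250),lambda h,s,v:(h>100)&(h<125)&(s>170)&(v>90),"lid","top",.1)
blob(t,(345,190,385,232),lambda h,s,v:(v<45),"pad","top",.072)
blob(t,(200,216,243,254),lambda h,s,v:(v<70),"disc","top",.012)
blob(t,(245,195,270,212),lambda h,s,v:((h<8)|(h>172))&(s>150)&(v>80),"grip","top",.1)
blob(t,(210,178,228,192),lambda h,s,v:((h<8)|(h>172))&(s>120)&(v>80),"mark","top",.048)
blob(t,(405,172,440,205),lambda h,s,v:(h>15)&(h<30)&(s>150)&(v>150),"yel","top",.1)
E
```

```text
Traceback (most recent call last):
ValueError: attempt to get argmax of an empty sequence
```

View pics/c1.png

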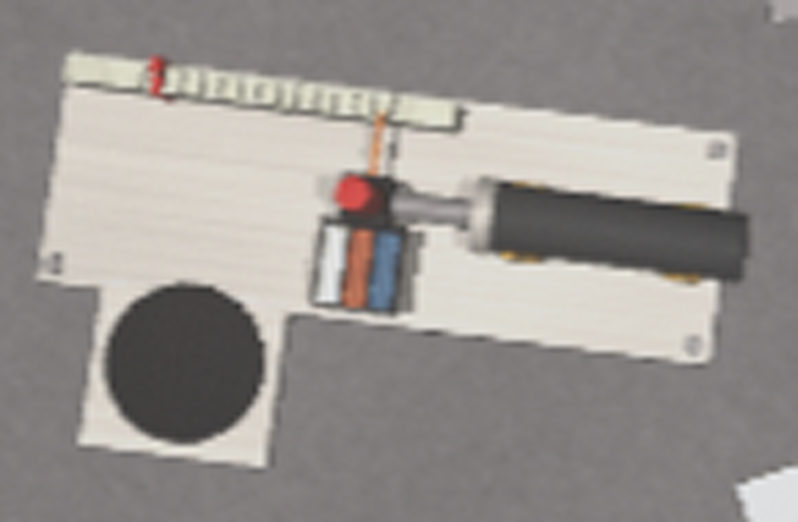

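View pics/c2.png

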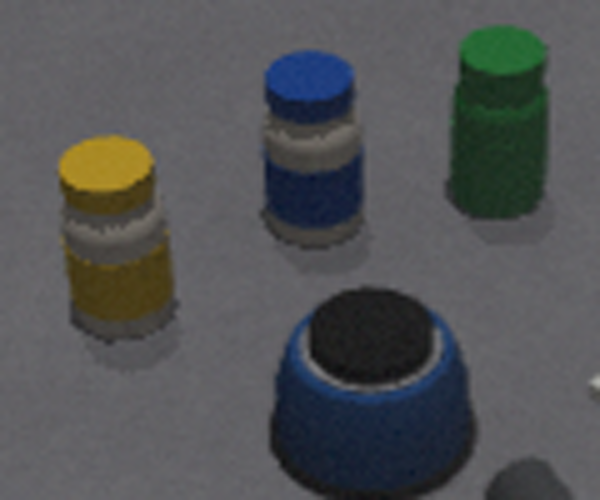

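c2 confirms the choice: blue lid, white body and blue label at crop (312,150), with yellow on the left and green on the right. c1 shows the comparator, with the rod pulling towards image left: grip top at crop (355,193), pointer tip (382,118), red mark (157,76), disc (185,362).

```bash
cat >> h.py <<'E'
def blob(im,box,f,n,c,z):
    x0,y0,x1,y1=box; h=cv2.cvtColor(im,cv2.COLOR_BGR2HSV)[y0:y1,x0:x1].astype(int)
    m=f(h[...,0],h[...,1],h[...,2]).astype(np.uint8)
    k,l,st,ce=cv2.connectedComponentsWithStats(m)
    if k<2: print(n,"none"); return
    i=1+np.argmax(st[1:,4]); p=ce[i]+[x0,y0]; P=atz(c,*p,z); print(n,p.round(1),st[i],P.round(4)); return P
red=lambda h,s,v:((h<6)|(h>172))&(s>140)&(v>80)
E
python3 - <<'E'
from h import *
t=cv2.imread("pics/raw_t0.png");s=cv2.imread("pics/raw_s0.png")
B=lambda h,s,v:(h>100)&(h<125)&(s>150)
blob(t,(408,220,442,250),lambda h,s,v:B(h,s,v)&(v>110),"lid","top",.1)
blob(s,(280,112,305,132),lambda h,s,v:B(h,s,v)&(v>120),"lid","scene",.1)
print(t[236,427],s[120,292])
blob(t,(350,197,379,226),lambda h,s,v:(v<60)&(s<90),"pad","top",.072)
blob(s,(285,160,325,190),lambda h,s,v:(v<60)&(s<90),"pad","scene",.072)
blob(t,(200,216,243,254),lambda h,s,v:(v<85),"disc","top",.012)
blob(s,(410,262,463,308),lambda h,s,v:(v<70),"disc","scene",.012)
blob(t,(248,198,262,210),red,"grip","top",.103)
m1=blob(t,(210,178,228,192),red,"mark","top",.05)
blob(t,(405,172,440,205),lambda h,s,v:(h>15)&(h<30)&(s>150)&(v>120),"yel","top",.1)
blob(t,(400,260,428,287),lambda h,s,v:(h>50)&(h<80)&(s>150)&(v>80),"green","top",.1)
# pull direction from rail edges & base edges
q=lambda u,v,z:atz("top",190+u/5.5,170+v/5.5,z)[:2]
for a,b,z in(((70,60),(460,112),.04),((290,318),(710,362),.006),((40,278),(65,90),.006)):
    d=q(*a,z)-q(*b,z); print("dir",np.arctan2(d[1],d[0]),np.linalg.norm(d))
print("ptr",q(382,118,.045),"mark",q(157,76,.045), "tile", atz("top",340,266,.01))
E
```

```text
lid [428.3 235.1] [ 12   7  17  17 237] [ 0.4533 -0.3107  0.1   ]
lid [291.2 119.7] [  4   3  16  10 118] [ 0.4535 -0.3127  0.1   ]
[157  91  58] [127  62  32]
pad [363.6 209.9] [  3   3  22  21 367] [ 0.5272 -0.1422  0.072 ]
pad [303.6 171.9] [  7   3  25  19 389] [ 0.5316 -0.1378  0.072 ]
disc [223.3 235.4] [ 10   6  28  28 622] [0.4669 0.2597 0.012 ]
disc [436.8 285. ] [   7    6   40   35 1046] [0.4683 0.2617 0.012 ]
grip [254.1 204.6] [ 4  4  6  6 26] [0.5472 0.1563 0.103 ]
mark [218.3 181.3] [8 3 2 2 3] [0.6199 0.2645 0.05  ]
yel [425.1 185. ] [ 12   7  15  15 144] [ 0.5891 -0.3086  0.1   ]
green none
dir 1.4125152607117037 0.20464874799076216
dir 1.4412041750896802 0.22364839894460084
dir 3.009156366100728 0.10086182581012768
ptr [0.58869984 0.14903076] mark [0.61346702 0.26503528] tile [ 0.37056963 -0.07550286  0.01      ]
```

Emit:
{"method": "arm_command", "body": {
  "moves": [
    [[-0.047, -0.014, 0], [0, 0, -0.06], 0.0918],
    [[-0.094, -0.028, 0], [0, 0, -0.12], 0.0918],
    [[-0.141, -0.042, 0], [0, 0, -0.18], 0.0918],
    [[-0.188, -0.056, 0], [0, 0, -0.24], 0.0918],
    [[-0.235, -0.07, 0], [0, 0, -0.295], 0.0918]
  ],
  "squeeze": 40
}}

```text
time: 0.6
tool_pos: [0.4061, 0.3118, 0.2265]
tool_rot: [-3.141, -0.0, 3.003]
contact_force: [0.9, 1.1, -0.3]
opening: 0.0919
grip_force: 0.0
```

Emit:
{"method": "arm_command", "body": {
  "moves": [
    [[-0.023, -0.043, 0], [0, 0, 0], 0.0918],
    [[-0.046, -0.086, 0], [0, 0, 0], 0.0918],
    [[-0.069, -0.129, 0], [0, 0, 0], 0.0918],
    [[-0.092, -0.172, 0], [0, 0, 0], 0.0918],
    [[-0.115, -0.215, 0], [0, 0, 0], 0.0918]
  ]
}}

```text
time: 1.1
tool_pos: [0.4889, 0.0823, 0.2265]
tool_rot: [3.141, -0.0, 3.001]
contact_force: [-0.3, 0.6, -0.2]
opening: 0.0918
grip_force: 0.0
```

Emit:
{"method": "arm_command", "body": {
  "moves": [
    [[0, -0.048, 0], [0, 0, 0], 0.0918],
    [[0, -0.096, 0], [0, 0, 0], 0.0918],
    [[0, -0.144, 0], [0, 0, 0], 0.0918],
    [[0, -0.192, 0], [0, 0, 0], 0.0918],
    [[0, -0.24, 0], [0, 0, 0], 0.0918]
  ]
}}

```text
time: 1.6
tool_pos: [0.4543, -0.1551, 0.2265]
tool_rot: [3.141, -0.0, 3.001]
contact_force: [1.6, 0.1, 0.3]
opening: 0.0919
grip_force: 0.0
```

```bash
cat >> h.py <<'E'
from scipy.spatial.transform import Rotation as Ro
def plan(T,yaw=None):
    s=robot.observe(); R=Ro.from_euler("xyz",s["tool_rot"])
    d=R.as_matrix().T@(np.array(T)-s["tool_pos"])
    r=(R.inv()*Ro.from_euler("xyz",[np.pi,0,3.0 if yaw is None else yaw])).as_rotvec()
    print("t",round(s["time"],2),"at",s["tool_pos"].round(4),s["tool_rot"].round(3),"shift",d.round(4),"rot",r.round(4))
E
python3 -c "
from h import *
plan([.4534,-.3117,.039])"
```

```text
t 1.6 at [ 0.4543 -0.1551  0.2265] [ 3.141 -0.     3.001] shift [-0.0211 -0.1553  0.1875] rot [ 0.0003 -0.0003  0.0008]
```

Emit:
{"method": "arm_command", "body": {
  "moves": [
    [[-0.005, -0.04, 0.0], [0, 0, 0], 0.0918],
    [[-0.01, -0.08, 0.01], [0, 0, 0], 0.0918],
    [[-0.016, -0.12, 0.03], [0, 0, 0], 0.0918],
    [[-0.021, -0.155, 0.05], [0, 0, 0], 0.0918],
    [[-0.021, -0.155, 0.08], [0, 0, 0], 0.0918]
  ]
}}

```text
time: 2.1
tool_pos: [0.4543, -0.3146, 0.1464]
tool_rot: [-3.139, 0.003, 2.997]
contact_force: [0.8, 0.7, 0.0]
opening: 0.0916
grip_force: 0.0
```

Emit:
{"method": "arm_command", "body": {
  "moves": [
    [[0, 0, 0.025], [0, 0, 0], 0.0918],
    [[0, 0, 0.05], [0, 0, 0], 0.0918],
    [[0, 0, 0.075], [0, 0, 0], 0.0918],
    [[0, 0, 0.1], [0, 0, 0], 0.0918],
    [[0, 0, 0.107], [0, 0, 0], 0.0918]
  ]
}}

```text
time: 2.6
tool_pos: [0.4527, -0.3084, 0.0369]
tool_rot: [3.138, -0.004, 3.001]
contact_force: [0.2, -0.2, 0.6]
opening: 0.0919
grip_force: 0.0
```

```bash
python3 -c "
from h import *
plan([.4534,-.3117,.039]);print(robot.observe()['contact_force'])
snap('scene','s1',(220,80,380,200),5)"
```

```text
t 2.6 at [ 0.4527 -0.3084  0.0369] [ 3.138 -0.004  3.001] shift [-0.0012 -0.0031 -0.0021] rot [ 0.0031 -0.0045  0.0007]
[ 0.20010652 -0.18988711  0.605844  ]
```

View pics/s1.png

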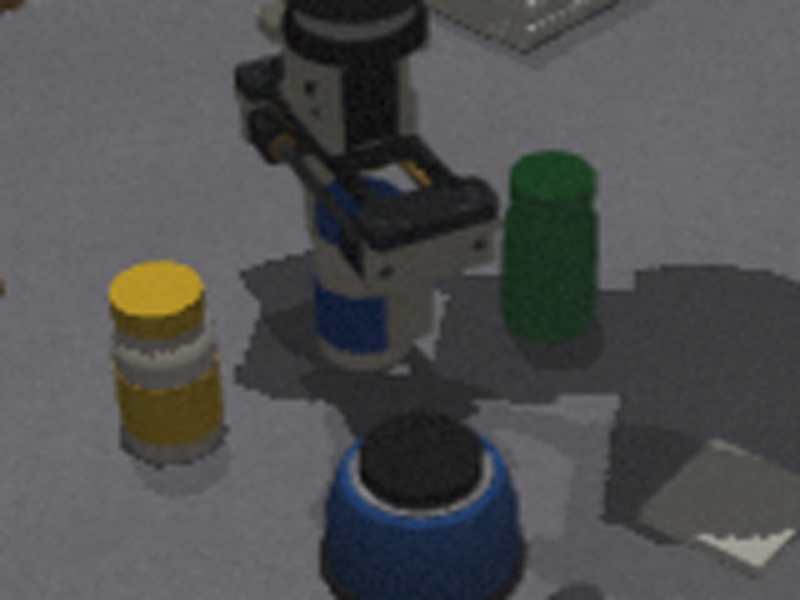

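The open fingers straddle the blue jar (crop about (370,250)), clear of the yellow and green jars, so I close.

Emit:
{"method": "arm_command", "body": {
  "moves": [
    [[0, 0, 0], [0, 0, 0], 0.0918],
    [[0, 0, 0], [0, 0, 0], 0.06],
    [[0, 0, 0], [0, 0, 0], 0.045],
    [[0, 0, 0], [0, 0, 0], 0.045],
    [[0, 0, 0], [0, 0, 0], 0.045]
  ],
  "squeeze": 40
}}

```text
time: 3.15
tool_pos: [0.4544, -0.3099, 0.0403]
tool_rot: [-3.141, 0.001, 3.001]
contact_force: [-0.6, -0.9, 0.2]
opening: 0.0644
grip_force: 0.0
```

Emit:
{"method": "arm_command", "body": {
  "moves": [
    [[0, 0, 0], [0, 0, 0], 0.045],
    [[0, 0, 0], [0, 0, 0], 0.045],
    [[0, 0, 0], [0, 0, 0], 0.045],
    [[0, 0, 0], [0, 0, 0], 0.045],
    [[0, 0, 0], [0, 0, 0], 0.045]
  ]
}}

```text
time: 3.65
tool_pos: [0.4545, -0.3102, 0.0401]
tool_rot: [-3.141, 0.001, 3.001]
contact_force: [0.3, -2.1, 5.4]
opening: 0.055
grip_force: 40.0
```

Emit:
{"method": "arm_command", "body": {
  "moves": [
    [[0, 0, -0.02], [0, 0, 0], 0.045],
    [[0, 0, -0.05], [0, 0, 0], 0.045],
    [[0, 0, -0.085], [0, 0, 0], 0.045],
    [[0, 0, -0.11], [0, 0, 0], 0.045],
    [[0, 0, -0.12], [0, 0, 0], 0.045]
  ]
}}

```text
time: 4.15
tool_pos: [0.4546, -0.3098, 0.1614]
tool_rot: [-3.141, 0.002, 3.001]
contact_force: [-0.0, 0.2, -2.0]
opening: 0.0549
grip_force: 40.0
```

```bash
python3 -c "
from h import *
plan([.529,-.140,.16]);print(robot.observe()['contact_force'])"
```

```text
t 4.15 at [ 0.4546 -0.3098  0.1614] [-3.141e+00  2.000e-03  3.001e+00] shift [-0.0499  0.1785  0.0014] rot [-0.0007  0.0018  0.001 ]
[-0.0044361   0.2251671  -2.00389362]
```

Emit:
{"method": "arm_command", "body": {
  "moves": [
    [[-0.011, 0.04, 0], [0, 0, 0], 0.045],
    [[-0.022, 0.08, 0], [0, 0, 0], 0.045],
    [[-0.033, 0.12, 0], [0, 0, 0], 0.045],
    [[-0.044, 0.158, 0], [0, 0, 0], 0.045],
    [[-0.05, 0.1785, 0.01], [0, 0, 0], 0.045]
  ]
}}

```text
time: 4.65
tool_pos: [0.5293, -0.1369, 0.149]
tool_rot: [3.14, -0.001, 3.003]
contact_force: [0.8, -1.3, -2.0]
opening: 0.055
grip_force: 40.0
```

Emit:
{"method": "arm_command", "body": {
  "moves": [
    [[0, 0, 0], [0, 0, 0], 0.045],
    [[0, 0, 0.01], [0, 0, 0], 0.045],
    [[0, 0, 0.02], [0, 0, 0], 0.045],
    [[0, 0, 0.026], [0, 0, 0], 0.045],
    [[0, 0, 0.028], [0, 0, 0], 0.045]
  ]
}}

```text
time: 5.15
tool_pos: [0.5278, -0.1407, 0.1204]
tool_rot: [3.141, -0.002, 2.999]
contact_force: [-0.4, 0.5, -0.8]
opening: 0.0552
grip_force: 40.0
```

```bash
python3 -c "
from h import *
snap('scene','s2',(240,80,370,210),4.5)
plan([.529,-.140,.112]);print(robot.observe()['contact_force'])"
```

```text
t 5.2 at [ 0.528  -0.1406  0.1207] [ 3.141e+00 -2.000e-03  2.999e+00] shift [-0.0009  0.0007  0.0087] rot [ 0.0005 -0.0016 -0.0005]
[-0.30671495  1.05895694 -1.69311231]
```

View pics/s2.png

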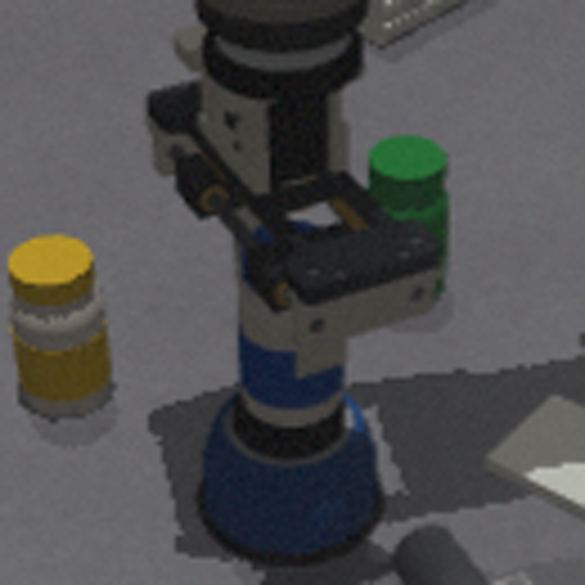

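The jar (crop about (292,390)) sits over the middle of the black pad (crop (290,425)), just above it, so I press.

Emit:
{"method": "arm_command", "body": {
  "moves": [
    [[0, 0, 0.004], [0, 0, 0], 0.045],
    [[0, 0, 0.007], [0, 0, 0], 0.045],
    [[0, 0, 0.01], [0, 0, 0], 0.045],
    [[0, 0, 0.012], [0, 0, 0], 0.045],
    [[0, 0, 0.014], [0, 0, 0], 0.045]
  ]
}}

```text
time: 5.7
tool_pos: [0.5289, -0.1402, 0.1086]
tool_rot: [-3.141, 0.001, 3.001]
contact_force: [-2.1, 1.6, 6.9]
opening: 0.0552
grip_force: 40.0
```

Emit:
{"method": "arm_command", "body": {
  "moves": [
    [[0, 0, 0.001], [0, 0, 0], 0.045],
    [[0, 0, 0.002], [0, 0, 0], 0.045],
    [[0, 0, 0.003], [0, 0, 0], 0.045],
    [[0, 0, 0.004], [0, 0, 0], 0.045],
    [[0, 0, 0.005], [0, 0, 0], 0.045]
  ]
}}

```text
time: 6.2
tool_pos: [0.529, -0.1402, 0.1041]
tool_rot: [-3.141, 0.001, 3.001]
contact_force: [-3.6, 0.8, 9.6]
opening: 0.055
grip_force: 40.0
```

Emit:
{"method": "arm_command", "body": {
  "moves": [
    [[0, 0, 0.001], [0, 0, 0], 0.045],
    [[0, 0, 0.002], [0, 0, 0], 0.045],
    [[0, 0, 0.003], [0, 0, 0], 0.045],
    [[0, 0, 0.0035], [0, 0, 0], 0.045],
    [[0, 0, 0.004], [0, 0, 0], 0.045]
  ]
}}

```text
time: 6.7
tool_pos: [0.5293, -0.1402, 0.1019]
tool_rot: [-3.141, 0.003, 3.001]
contact_force: [-8.6, 1.7, 25.7]
opening: 0.0552
grip_force: 40.0
```

Emit:
{"method": "arm_command", "body": {
  "moves": [
    [[0, 0, 0], [0, 0, 0], 0.045],
    [[0, 0, 0], [0, 0, 0], 0.045],
    [[0, 0, 0], [0, 0, 0], 0.045],
    [[0, 0, 0], [0, 0, 0], 0.045],
    [[0, 0, 0], [0, 0, 0], 0.045]
  ]
}}

```text
time: 7.2
tool_pos: [0.5292, -0.1402, 0.102]
tool_rot: [-3.141, 0.003, 3.001]
contact_force: [-6.6, 2.3, 22.7]
opening: 0.0551
grip_force: 40.0
```

Emit:
{"method": "arm_command", "body": {
  "moves": [
    [[0, 0, 0], [0, 0, 0], 0.045],
    [[0, 0, 0], [0, 0, 0], 0.045],
    [[0, 0, 0], [0, 0, 0], 0.045],
    [[0, 0, 0], [0, 0, 0], 0.045],
    [[0, 0, 0], [0, 0, 0], 0.045]
  ]
}}

```text
time: 7.7
tool_pos: [0.5292, -0.1402, 0.102]
tool_rot: [-3.141, 0.003, 3.001]
contact_force: [-7.5, 3.3, 23.4]
opening: 0.0545
grip_force: 40.0
```

Emit:
{"method": "arm_command", "body": {
  "moves": [
    [[0, 0, 0], [0, 0, 0], 0.045],
    [[0, 0, 0], [0, 0, 0], 0.045],
    [[0, 0, 0], [0, 0, 0], 0.045],
    [[0, 0, 0], [0, 0, 0], 0.045],
    [[0, 0, 0], [0, 0, 0], 0.045]
  ]
}}

```text
time: 8.2
tool_pos: [0.5292, -0.1402, 0.102]
tool_rot: [-3.141, 0.003, 3.001]
contact_force: [-6.6, 2.9, 22.3]
opening: 0.0552
grip_force: 40.0
```

Emit:
{"method": "arm_command", "body": {
  "moves": [
    [[0, 0, -0.01], [0, 0, 0], 0.045],
    [[0, 0, -0.03], [0, 0, 0], 0.045],
    [[0, 0, -0.055], [0, 0, 0], 0.045],
    [[0, 0, -0.075], [0, 0, 0], 0.045],
    [[0, 0, -0.08], [0, 0, 0], 0.045]
  ]
}}

```text
time: 8.7
tool_pos: [0.5298, -0.1404, 0.1809]
tool_rot: [-3.141, 0.004, 3.001]
contact_force: [0.2, -0.2, -2.4]
opening: 0.055
grip_force: 40.0
```

```bash
python3 -c "
from h import *
plan([.4676,.2607,.18]);print(robot.observe()['contact_force'])"
```

```text
t 8.7 at [ 0.5298 -0.1404  0.1809] [-3.141  0.004  3.001] shift [ 0.1178  0.3884 -0.    ] rot [-0.001   0.0043  0.001 ]
[ 0.17237757 -0.1630967  -2.41643457]
```

Emit:
{"method": "arm_command", "body": {
  "moves": [
    [[0.012, 0.038, 0], [0, 0.004, 0], 0.045],
    [[0.024, 0.078, 0], [0, 0.004, 0], 0.045],
    [[0.036, 0.118, 0], [0, 0.004, 0], 0.045],
    [[0.048, 0.158, 0], [0, 0.004, 0], 0.045],
    [[0.06, 0.198, 0], [0, 0.004, 0], 0.045]
  ]
}}

```text
time: 9.2
tool_pos: [0.4962, 0.066, 0.1778]
tool_rot: [-3.142, -0.005, 3.001]
contact_force: [1.1, -0.3, -2.5]
opening: 0.0555
grip_force: 40.0
```

Emit:
{"method": "arm_command", "body": {
  "moves": [
    [[0.013, 0.043, 0], [0, 0, 0], 0.045],
    [[0.026, 0.086, 0], [0, 0, 0], 0.045],
    [[0.039, 0.129, 0], [0, 0, 0], 0.045],
    [[0.05, 0.165, 0], [0, 0, 0], 0.045],
    [[0.058, 0.19, 0], [0, 0, 0], 0.045]
  ]
}}

```text
time: 9.7
tool_pos: [0.4651, 0.263, 0.1779]
tool_rot: [-3.141, -0.005, 3.003]
contact_force: [1.3, 0.2, -2.6]
opening: 0.0553
grip_force: 40.0
```

```bash
python3 -c "
from h import *
plan([.4676,.2607,.052]);print(robot.observe()['contact_force'])"
```

```text
t 9.7 at [0.4651 0.263  0.1779] [-3.141 -0.005  3.003] shift [-0.0034 -0.002   0.1259] rot [-0.0002 -0.0052  0.0026]
[ 1.30231795  0.22046424 -2.58711377]
```

Emit:
{"method": "arm_command", "body": {
  "moves": [
    [[-0.003, -0.002, 0.02], [0, -0.004, 0], 0.045],
    [[-0.003, -0.002, 0.05], [0, -0.004, 0], 0.045],
    [[-0.003, -0.002, 0.08], [0, -0.004, 0], 0.045],
    [[-0.003, -0.002, 0.1], [0, -0.004, 0], 0.045],
    [[-0.003, -0.002, 0.105], [0, -0.004, 0], 0.045]
  ]
}}

```text
time: 10.2
tool_pos: [0.4665, 0.2577, 0.0708]
tool_rot: [-3.139, -0.005, 3.001]
contact_force: [-1.1, -0.2, -2.1]
opening: 0.0551
grip_force: 40.0
```

Emit:
{"method": "arm_command", "body": {
  "moves": [
    [[0, 0, 0], [0, 0, 0], 0.045],
    [[0, 0, 0], [0, 0, 0], 0.045],
    [[0, 0, 0], [0, 0, 0], 0.045],
    [[0, 0, 0], [0, 0, 0], 0.045],
    [[0, 0, 0], [0, 0, 0], 0.045]
  ]
}}

```text
time: 10.7
tool_pos: [0.4689, 0.2585, 0.0746]
tool_rot: [3.141, 0.001, 3.001]
contact_force: [0.6, 0.4, -2.3]
opening: 0.0553
grip_force: 40.0
```

```bash
python3 -c "
from h import *
snap('scene','s3',(370,200,490,320),5)
plan([.4676,.2607,.052]);print(robot.observe()['contact_force'])"
```

```text
t 10.75 at [0.4688 0.2584 0.0745] [3.141e+00 1.000e-03 3.001e+00] shift [0.0015 0.0021 0.0225] rot [0.0005 0.0008 0.0008]
[ 0.18000862  0.33057316 -1.59907763]
```

View pics/s3.png

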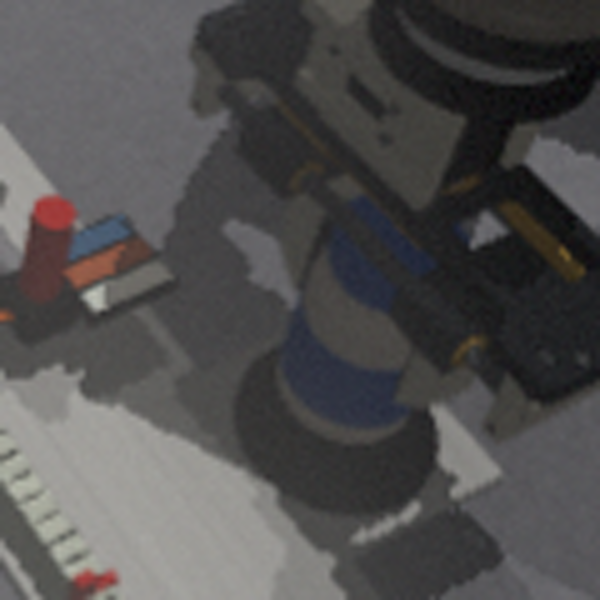

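The jar (crop (340,400)) hangs about 2 cm above the middle of the black disc (crop (337,430)), so I lower it.

Emit:
{"method": "arm_command", "body": {
  "moves": [
    [[0.0015, 0.002, 0.006], [0, 0, 0], 0.045],
    [[0.0015, 0.002, 0.012], [0, 0, 0], 0.045],
    [[0.0015, 0.002, 0.017], [0, 0, 0], 0.045],
    [[0.0015, 0.002, 0.02], [0, 0, 0], 0.045],
    [[0.0015, 0.002, 0.022], [0, 0, 0], 0.045]
  ]
}}

```text
time: 11.25
tool_pos: [0.4672, 0.2604, 0.0521]
tool_rot: [-3.141, -0.001, 3.001]
contact_force: [-5.6, -3.0, 18.2]
opening: 0.055
grip_force: 40.0
```

Emit:
{"method": "arm_command", "body": {
  "moves": [
    [[0, 0, 0], [0, 0, 0], 0.045],
    [[0, 0, 0], [0, 0, 0], 0.045],
    [[0, 0, 0.0005], [0, 0, 0], 0.045],
    [[0, 0, 0.001], [0, 0, 0], 0.045],
    [[0, 0, 0.001], [0, 0, 0], 0.045]
  ]
}}

```text
time: 11.75
tool_pos: [0.4673, 0.2604, 0.0521]
tool_rot: [3.142, 0.0, 3.001]
contact_force: [-4.1, -2.2, 10.2]
opening: 0.0548
grip_force: 40.0
```

Seated; I release and retreat upward.

Emit:
{"method": "arm_command", "body": {
  "moves": [
    [[0, 0, 0], [0, 0, 0], 0.06],
    [[0, 0, 0], [0, 0, 0], 0.075],
    [[0, 0, 0], [0, 0, 0], 0.09],
    [[0, 0, 0], [0, 0, 0], 0.09],
    [[0, 0, 0], [0, 0, 0], 0.09]
  ]
}}

```text
time: 12.25
tool_pos: [0.4674, 0.2606, 0.0508]
tool_rot: [3.142, -0.0, 3.001]
contact_force: [-0.3, 0.4, 0.2]
opening: 0.0869
grip_force: 0.0
```

Emit:
{"method": "arm_command", "body": {
  "moves": [
    [[0, 0, -0.003], [0, 0, 0], 0.09],
    [[0, 0, -0.02], [0, 0, 0], 0.09],
    [[0, 0, -0.05], [0, 0, 0], 0.09],
    [[0, 0, -0.09], [0, 0, 0], 0.09],
    [[0, 0, -0.12], [0, 0, 0], 0.09]
  ]
}}

```text
time: 12.75
tool_pos: [0.4677, 0.2607, 0.1732]
tool_rot: [3.141, 0.001, 3.001]
contact_force: [-0.2, -0.2, 0.4]
opening: 0.0899
grip_force: 0.0
```

```bash
python3 - <<'E'
from h import *
snap('scene','s4',(330,200,490,320),5)
plan([.546,.153,.16])
s=cv2.imread("pics/raw_s4.png")
blob(s,(370,232,390,250),red,"griptop","scene",.105)
E
```

```text
t 12.8 at [0.4699 0.2616 0.178 ] [3.137 0.009 3.001] shift [-0.0904 -0.097   0.0183] rot [0.0048 0.0086 0.001 ]
griptop [380.4 242.3] [ 7  8  8  6 35] [0.5478 0.1576 0.105 ]
```

View pics/s4.png

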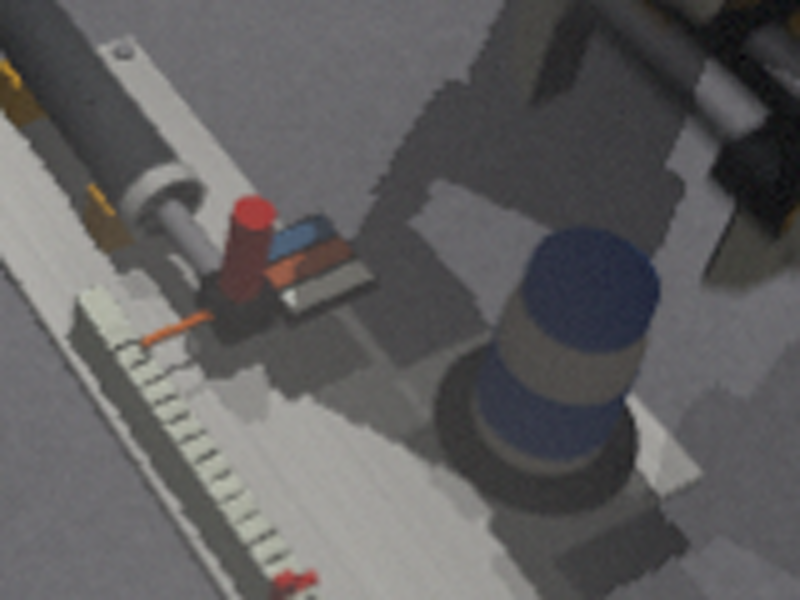

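The blue jar stands upright, released, in the middle of the black disc (foot at crop (545,430), disc centre (537,430)). The grip top is at crop (254,212), pointer tip at (145,343) and red mark at (293,582). Next is the grip.

Emit:
{"method": "arm_command", "body": {
  "moves": [
    [[-0.023, -0.023, 0], [0, 0, 0], 0.05],
    [[-0.046, -0.046, 0], [0, 0, 0], 0.05],
    [[-0.07, -0.069, 0.005], [0, 0, 0], 0.05],
    [[-0.088, -0.086, 0.01], [0, 0, 0], 0.05],
    [[-0.0935, -0.0915, 0.012], [0, 0, 0], 0.05]
  ]
}}

```text
time: 13.3
tool_pos: [0.5482, 0.1548, 0.1583]
tool_rot: [-3.141, -0.0, 2.998]
contact_force: [-0.7, -0.4, -0.9]
opening: 0.0547
grip_force: 0.0
```

Emit:
{"method": "arm_command", "body": {
  "moves": [
    [[0, 0, 0], [0, 0, 0], 0.05],
    [[0, 0, 0.01], [0, 0, 0], 0.05],
    [[0, 0, 0.02], [0, 0, 0], 0.05],
    [[0, 0, 0.03], [0, 0, 0], 0.05],
    [[0, 0, 0.035], [0, 0, 0], 0.05]
  ]
}}

```text
time: 13.8
tool_pos: [0.5461, 0.1574, 0.1224]
tool_rot: [-3.141, -0.002, 3.002]
contact_force: [0.0, 0.1, -0.2]
opening: 0.0502
grip_force: 0.0
```

```bash
python3 - <<'E'
from h import *
snap('scene','s5',(330,160,450,280),5)
plan([.5475,.157,.064]);print(robot.observe()['opening'])
E
```

```text
t 13.85 at [0.546  0.1572 0.122 ] [-3.141e+00 -3.000e-03  3.002e+00] shift [-0.0017  0.0001  0.058 ] rot [-0.0007 -0.0028  0.0016]
0.05004820313030045
```

View pics/s5.png

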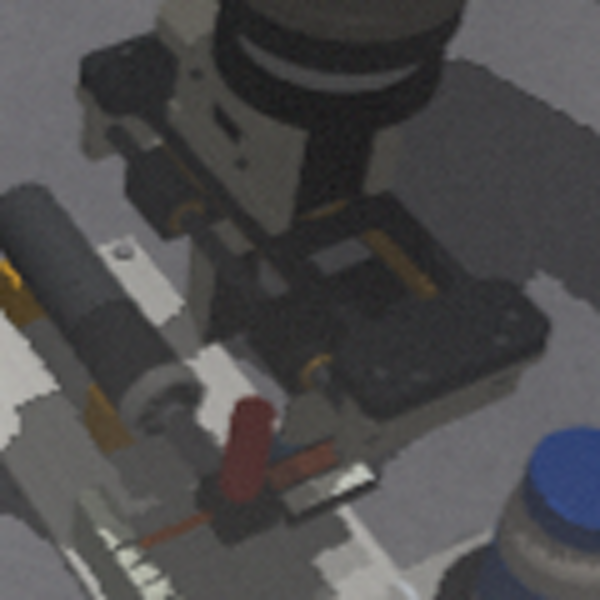

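The fingers are above the red grip (grip top at crop (254,412)), one on each side along the rod, and clear of the tube and jar; I descend.

Emit:
{"method": "arm_command", "body": {
  "moves": [
    [[-0.001, 0, 0.012], [0, 0, 0], 0.05],
    [[-0.001, 0, 0.025], [0, 0, 0], 0.05],
    [[-0.001, 0, 0.04], [0, 0, 0], 0.05],
    [[-0.001, 0, 0.052], [0, 0, 0], 0.05],
    [[-0.001, 0, 0.057], [0, 0, 0], 0.05]
  ]
}}

```text
time: 14.35
tool_pos: [0.5472, 0.1565, 0.0651]
tool_rot: [-3.141, -0.003, 3.001]
contact_force: [0.6, -0.1, -0.1]
opening: 0.05
grip_force: 0.0
```

Emit:
{"method": "arm_command", "body": {
  "moves": [
    [[0, 0, 0], [0, 0, 0], 0.05],
    [[0, 0, 0], [0, 0, 0], 0.03],
    [[0, 0, 0], [0, 0, 0], 0.01],
    [[0, 0, 0], [0, 0, 0], 0.01],
    [[0, 0, 0], [0, 0, 0], 0.01]
  ]
}}

```text
time: 14.85
tool_pos: [0.5484, 0.1567, 0.0674]
tool_rot: [3.141, 0.001, 3.001]
contact_force: [0.2, 0.2, -0.5]
opening: 0.0225
grip_force: 0.0
```

Emit:
{"method": "arm_command", "body": {
  "moves": [
    [[0, 0, 0], [0, 0, 0], 0.01],
    [[0, 0, 0], [0, 0, 0], 0.01],
    [[0, 0, 0], [0, 0, 0], 0.01],
    [[0, 0, 0], [0, 0, 0], 0.01],
    [[0, 0, 0], [0, 0, 0], 0.01]
  ]
}}

```text
time: 15.35
tool_pos: [0.5484, 0.1572, 0.0673]
tool_rot: [3.141, 0.001, 3.001]
contact_force: [-0.3, 5.7, 3.9]
opening: 0.0171
grip_force: 40.0
```

```bash
python3 - <<'E'
from h import *
plan([.5475,.157,.064]);s=robot.observe();print(s['opening'],s['contact_force'],s['grip_force'])
t0=cv2.imread("pics/raw_t0.png");s4=cv2.imread("pics/raw_s4.png")
org=lambda h,s,v:(h>=5)&(h<20)&(s>120)&(v>90)
# red mark and orange pointer in the scene view before pulling
blob(s4,(380,310,400,320),red,"mark_s","scene",.047)
blob(s4,(355,260,373,272),org,"ptr_s","scene",.045)
hs=cv2.cvtColor(s4,cv2.COLOR_BGR2HSV)
print(hs[311:320,382:396].tolist()[3][3:10]); ys,xs=np.nonzero(org(*[hs[...,i].astype(int) for i in range(3)])[255:275,350:375]); print(list(zip(xs+350,ys+255)))
E
```

```text
t 15.35 at [0.5484 0.1572 0.0673] [3.141e+00 1.000e-03 3.001e+00] shift [ 0.0009 -0.0003  0.0033] rot [0.0009 0.0008 0.0009]
0.017096456401107168 [-0.32348121  5.67839963  3.86152582] 40.00077724456787
mark_s [386.8 315.2] [6 5 3 2 4] [0.6179 0.2639 0.047 ]
ptr_s [364.9 264.9] [ 4  2 13  7 19] [0.5758 0.152  0.045 ]
[[12, 44, 172], [6, 73, 167], [2, 114, 163], [5, 80, 166], [13, 34, 159], [9, 38, 153], [3, 81, 157]]
[(np.int64(370), np.int64(262)), (np.int64(368), np.int64(263)), (np.int64(369), np.int64(263)), (np.int64(370), np.int64(263)), (np.int64(371), np.int64(263)), (np.int64(366), np.int64(264)), (np.int64(367), np.int64(264)), (np.int64(368), np.int64(264)), (np.int64(364), np.int64(265)), (np.int64(365), np.int64(265)), (np.int64(366), np.int64(265)), (np.int64(361), np.int64(266)), (np.int64(362), np.int64(266)), (np.int64(363), np.int64(266)), (np.int64(364), np.int64(266)), (np.int64(359), np.int64(267)), (np.int64(360), np.int64(267)), (np.int64(361), np.int64(267)), (np.int64(359), np.int64(268))]
```

Emit:
{"method": "arm_command", "body": {
  "moves": [
    [[0, 0.005, 0], [0, 0, 0], 0.01],
    [[0, 0.015, 0], [0, 0, 0], 0.01],
    [[0, 0.027, 0], [0, 0, 0], 0.01],
    [[0, 0.039, 0], [0, 0, 0], 0.01],
    [[0, 0.05, 0], [0, 0, 0], 0.01]
  ]
}}

```text
time: 15.85
tool_pos: [0.5556, 0.2052, 0.0672]
tool_rot: [-3.139, 0.001, 3.001]
contact_force: [1.2, -5.3, 4.7]
opening: 0.0172
grip_force: 40.0
```

Emit:
{"method": "arm_command", "body": {
  "moves": [
    [[0, 0.01, 0], [0, 0, 0], 0.01],
    [[0, 0.022, 0], [0, 0, 0], 0.01],
    [[0, 0.034, 0], [0, 0, 0], 0.01],
    [[0, 0.044, 0], [0, 0, 0], 0.01],
    [[0, 0.05, 0], [0, 0, 0], 0.01]
  ]
}}

```text
time: 16.35
tool_pos: [0.5629, 0.2544, 0.0672]
tool_rot: [-3.139, 0.001, 3.001]
contact_force: [0.9, -7.5, 5.2]
opening: 0.0169
grip_force: 40.0
```

Emit:
{"method": "arm_command", "body": {
  "moves": [
    [[0, 0.004, 0], [0, 0, 0], 0.01],
    [[0, 0.008, 0], [0, 0, 0], 0.01],
    [[0, 0.01, 0], [0, 0, 0], 0.01],
    [[0, 0.01, 0], [0, 0, 0], 0.01],
    [[0, 0.01, 0], [0, 0, 0], 0.01]
  ]
}}

```text
time: 16.85
tool_pos: [0.5644, 0.2636, 0.0672]
tool_rot: [-3.139, 0.001, 3.001]
contact_force: [1.4, -7.3, 5.2]
opening: 0.0169
grip_force: 40.0
```

```bash
python3 - <<'E'
from h import *
ims=[robot.read_camera("scene").astype(float) for _ in range(8)]
a=np.mean(ims,0)[260:335,350:450]
cv2.imwrite("pics/s6.png",cv2.resize(a,None,fx=8,fy=8,interpolation=cv2.INTER_CUBIC).clip(0,255).astype(np.uint8)[...,::-1])
np.save("s6.npy",np.mean(ims,0))
plan([.5475,.157,.064])
E
```

```text
t 17.25 at [0.5643 0.2635 0.0673] [-3.139e+00  1.000e-03  3.001e+00] shift [ 0.0017 -0.1078  0.0036] rot [-0.003   0.0013  0.0005]
```

View pics/s6.png

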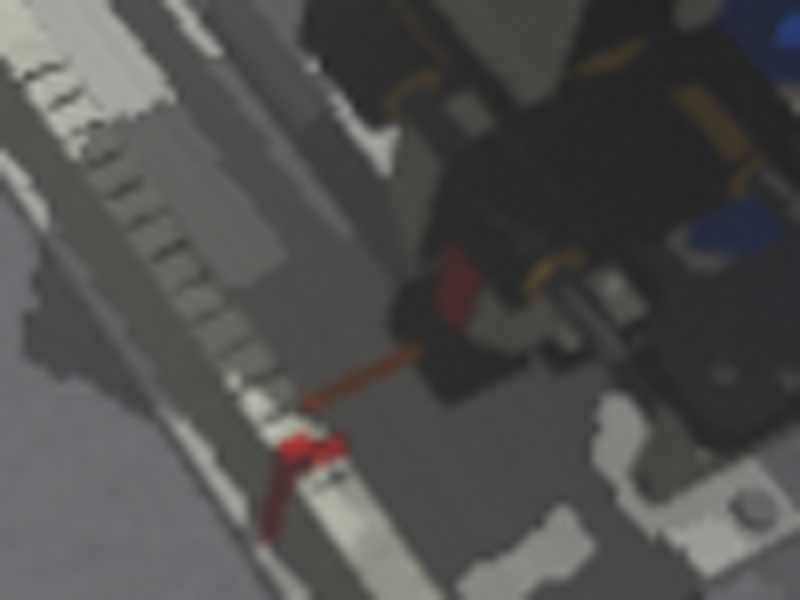

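The pointer tip (crop (305,407)) is just short of the red saddle (crop (313,449)), on the proximal side. I compute the remaining distance numerically.

```bash
python3 - <<'E'
from h import *
a=np.load("s6.npy"); u=np.array([np.cos(1.43),np.sin(1.43)]);w=np.array([u[1],-u[0]])
R,G,B=a[...,0],a[...,1],a[...,2]
rd=np.clip(R-1.0*np.maximum(G,B)-30,0,None)  # red excess
def pts(box,W,z,n):
    x0,y0,x1,y1=box; ys,xs=np.nonzero(W[y0:y1,x0:x1]>0); wt=W[y0:y1,x0:x1][ys,xs]
    P=np.array([atz("scene",x+x0,y+y0,z)[:2] for x,y in zip(xs,ys)])
    A=P@u;C=P@w; print(n,len(A),"along",np.average(A,weights=wt).round(4),(A.min()).round(4),A.max().round(4),"across",np.average(C,weights=wt).round(4))
    return A,C,wt,P
print(a[303:319,382:396].astype(int)[4:].reshape(12,-1,3)[::2].tolist()[1:3])
for z in(.045,.048,.051): pts((383,312,396,318),np.where(R>150,rd,0),z,"mark z%.3f"%z)
org=np.where((R-B>25)&(R>70)&(R>1.3*G),R-B,0)
A,C,wt,P=pts((386,300,404,312),org,.045,"ptr")
k=np.polyfit(C,A,1,w=wt);print("slope",k)
# top view
ims=np.mean([robot.read_camera("top").astype(float) for _ in range(8)],0)
R,G,B=ims[...,0],ims[...,1],ims[...,2]; rd=np.clip(R-np.maximum(G,B)-30,0,None)
for z in(.045,.048): pts((210,178,228,192),rd,z,"topmark")
print(proj("top",[*(P.mean(0)),.045]), proj("top",[.6,.262,.045]))
org=np.where((R-B>25)&(R<1.9*G)&(R>1.25*G),R-B,0)
pts((210,185,240,198),org,.045,"topptr")
np.save("t6.npy",ims)
E
```

```text
[[[159, 162, 150], [121, 122, 115], [99, 101, 95], [99, 101, 94], [91, 93, 87], [83, 75, 70], [89, 68, 57], [87, 63, 51], [83, 58, 49], [81, 59, 49], [80, 62, 54], [78, 66, 61], [76, 71, 68], [73, 72, 72]], [[165, 169, 155], [144, 146, 134], [115, 117, 109], [90, 90, 86], [99, 101, 94], [80, 74, 68], [80, 65, 58], [79, 67, 61], [77, 72, 69], [75, 74, 74], [75, 74, 73], [74, 73, 72], [75, 73, 73], [75, 74, 73]]]
mark z0.045 6 along 0.3461 0.3445 0.347 across 0.5738
mark z0.048 6 along 0.3472 0.3456 0.3482 across 0.5751
mark z0.051 6 along 0.3484 0.3468 0.3494 across 0.5764
ptr 22 along 0.3392 0.3375 0.3401 across 0.5513
slope [-0.00590762  0.34248898]
topmark 6 along -0.1581 -0.1618 -0.1558 across 0.74
topmark 6 along -0.1546 -0.1583 -0.1524 across 0.7406
[220.87762429 190.91302378] [219.6370048  188.49415414]Traceback (most recent call last):
  File "<stdin>", line 21, in <module>
  File "<stdin>", line 8, in pts
ValueError: matmul: Input operand 1 has a mismatch in its core dimension 0, with gufunc signature (n?,k),(k,m?)->(n?,m?) (size 2 is different from 0)
```

```bash
cat > m.py <<'E'
from h import *
u=np.array([np.cos(1.43),np.sin(1.43)]);w=np.array([u[1],-u[0]])
def pts(cam,box,W,z,n,q=0):
    x0,y0,x1,y1=box; W=W[y0:y1,x0:x1]; ys,xs=np.nonzero(W>q)
    if len(xs)==0: print(n,"none");return
    wt=W[ys,xs]; P=np.array([atz(cam,x+x0,y+y0,z)[:2] for x,y in zip(xs,ys)]); A=P@u;C=P@w
    print(n,cam,z,len(A),"px",np.average(xs+x0,weights=wt).round(2),np.average(ys+y0,weights=wt).round(2),"along",np.average(A,weights=wt).round(4),"across",np.average(C,weights=wt).round(4),C.min().round(4),C.max().round(4))
def measure():
    t=np.mean([robot.read_camera("top").astype(float) for _ in range(6)],0);s=np.mean([robot.read_camera("scene").astype(float) for _ in range(6)],0)
    for cam,a,bm,bp in(("scene",s,(380,308,397,319),(386,296,404,316)),("top",t,(212,176,226,192),(212,185,232,200))):
        R,G,B=a[...,0],a[...,1],a[...,2]; rd=np.clip(R-np.maximum(G,B)-20,0,None)*((R>130) if cam=="scene" else (R>G*1.5))
        og=np.where((R>1.2*G)&(G>1.05*B)&(R<150),R-B,0)
        for z in(.045,.048,.051): pts(cam,bm,rd,z,"mark")
        pts(cam,bp,og,.045,"ptr",15)
    np.save("t.npy",t);np.save("s.npy",s)
if __name__=="__main__":
    measure(); t=np.load("t.npy")
    for r in range(180,198): print(r," ".join("%d,%d,%d"%tuple(t[r,c]) for c in range(213,227)))
E
python3 m.py
```

```text
mark scene 0.045 14 px 387.57 315.29 along 0.348 across 0.5726 0.5665 0.5782
mark scene 0.048 14 px 387.57 315.29 along 0.3492 across 0.5739 0.5679 0.5795
mark scene 0.051 14 px 387.57 315.29 along 0.3504 across 0.5752 0.5692 0.5807
ptr scene 0.045 34 px 394.72 306.79 along 0.3395 across 0.5503 0.5331 0.5668
mark top 0.045 3 px 218.27 180.74 along 0.3505 across 0.5789 0.578 0.5809
mark top 0.048 3 px 218.27 180.74 along 0.3497 across 0.5786 0.5777 0.5806
mark top 0.051 3 px 218.27 180.74 along 0.349 across 0.5783 0.5774 0.5803
ptr none
180 49,46,45 48,46,45 57,55,54 118,115,113 165,116,114 162,90,88 132,94,93 128,117,117 134,129,129 133,129,129 134,129,130 135,130,130 137,132,132 137,133,133
181 50,47,47 48,46,45 48,47,45 152,148,140 199,138,130 189,75,71 136,63,59 106,83,80 122,112,109 132,127,125 134,130,127 141,137,134 144,139,138 143,138,138
182 51,48,47 49,47,46 48,46,45 86,82,76 115,110,101 132,110,100 123,98,90 110,95,87 124,116,107 135,131,121 169,166,155 199,196,183 195,191,182 184,180,173
183 51,49,48 48,46,45 48,46,45 69,66,62 108,103,95 123,117,108 124,118,109 123,118,108
[... 1427 characters left out ...]
 47,46,44 48,47,45 47,45,43 50,48,46 101,96,88 123,118,108 123,118,108 123,117,108 109,105,96 93,90,83 91,88,81 92,88,81 92,89,81
194 49,47,46 48,47,45 48,46,45 47,45,44 54,52,50 103,98,90 124,118,108 124,118,108 123,117,107 107,101,93 92,88,81 92,88,81 92,88,81 92,88,81
195 48,47,46 48,46,45 49,47,45 50,47,46 66,63,59 106,101,93 123,118,108 124,118,108 123,117,107 106,101,93 92,88,81 92,88,81 92,88,81 91,88,81
196 49,48,46 50,48,46 55,52,50 55,52,50 80,76,71 112,107,98 124,118,108 124,118,108 121,115,106 105,100,92 91,88,81 92,88,81 92,88,81 92,88,81
197 52,50,48 60,57,54 68,65,61 58,55,52 82,79,73 114,109,100 124,117,108 124,118,108 117,112,102 101,97,89 92,88,81 92,88,81 92,89,81 92,88,81
```

```bash
python3 - <<'E'
from m import *
t=cv2.imread("pics/raw_t0.png")[...,::-1].astype(float)
s0=cv2.imread("pics/raw_s0.png")[...,::-1].astype(float);s=np.load("s6.npy")
R,G,B=t[...,0],t[...,1],t[...,2]
for z in(.045,.05): pts("top",(212,176,226,192),np.clip(R-np.maximum(G,B)-15,0,None)*(R>1.2*G),z,"mark t0",8)
pts("top",(254,188,264,201),np.where((R>1.2*G)&(G>1.02*B),R-B,0),.045,"ptr t0",20)
for r in range(186,204): print(r," ".join("%d,%d,%d"%tuple(t[r,c]) for c in range(254,264)))
c2p=lambda x,y:(350+(x+.5)/8-.5,260+(y+.5)/8-.5)
for zb in(.004,.008):
    X=atz("scene",*c2p(268,542),zb)
    print([(z,((proj("scene",[X[0],X[1],z])-[350,260])*8).round(0)) for z in(.04,.045,.05,.055)], X[:2]@w)
for z in(.045,.048,.051,.054):
    print(z,[ (atz("scene",*c2p(*p),z)[:2]@u).round(4) for p in((280,455),(313,449),(345,440))],[ (atz("scene",*c2p(*p),z)[:2]@w).round(4) for p in((280,455),(313,449),(345,440))])
print("red map"); 
for r in range(311,330): print(r," ".join("%d/%d"%(s[r,c,0],s[r,c,1]) for c in range(381,396)))
E
```

```text
mark t0 top 0.045 22 px 217.99 183.22 along 0.3503 across 0.5717 0.561 0.5812
mark t0 top 0.05 22 px 217.99 183.22 along 0.3491 across 0.5712 0.5606 0.5807
ptr t0 top 0.045 16 px 258.03 195.4 along 0.2328 across 0.5503 0.537 0.5631
186 204,202,190 194,192,182 194,191,180 185,181,173 174,169,164 173,168,162 163,159,153 138,134,130 133,130,127 134,131,128
187 173,171,157 182,178,164 219,217,199 196,194,180 201,199,187 219,219,205 218,216,201 175,172,162 179,177,168 199,197,186
188 198,196,180 204,202,184 218,216,197 179,177,161 185,183,167 217,214,195 213,210,192 165,163,149 181,179,164 217,215,195
189 184,182,166 204,202,185 220,218,199 179,178,162 187,184,168 217,213,192 193,190,173 175,173,159 203,200,184 216,213,195
190 189,188,175 194,194,176 215,214,195 170,169,154 180,162,138 213,190,160 166,152,132 159,157,146 202,202,184 215,213,194
191 119,116,109 121,119,111 147,145,133 170,169,154 184,152,126 160,115,83 130,118,107 180,179,168 209,208,192 207,205,186
192 199,193,184 185,181,172 166,163,154 140,137,129 185,135,105 179,128,95 129,118,106 107,104,97 109,106,99 121,119,111
193 
[... 3444 characters left out ...]
/79 102/104 149/151 173/176 174/176 172/174 163/165 150/153 146/148
324 82/81 76/67 76/52 77/51 79/65 77/77 77/77 77/78 114/116 160/164 176/179 173/176 172/175 166/168 155/157
325 91/89 80/67 75/50 77/53 77/68 76/77 77/77 76/77 83/84 131/134 168/172 174/177 172/175 172/174 160/163
326 95/92 86/74 76/50 77/57 76/71 77/78 77/78 76/76 77/77 98/100 148/151 171/175 171/174 164/167 153/156
327 93/93 96/87 90/67 77/62 76/74 75/76 76/77 77/78 77/78 77/79 111/113 156/159 171/173 158/161 146/149
328 97/96 126/121 118/109 77/73 78/78 76/77 77/77 76/77 77/78 77/78 81/82 122/125 154/157 152/154 146/149
329 92/91 131/130 138/137 99/98 76/77 76/77 76/77 76/77 77/78 77/78 78/78 91/92 130/131 148/150 143/146
```

Emit:
{"method": "arm_command", "body": {
  "moves": [
    [[0, 0.003, 0], [0, 0, 0], 0.01],
    [[0, 0.006, 0], [0, 0, 0], 0.01],
    [[0, 0.0085, 0], [0, 0, 0], 0.01],
    [[0, 0.0095, 0], [0, 0, 0], 0.01],
    [[0, 0.0095, 0], [0, 0, 0], 0.01]
  ]
}}

```text
time: 18.75
tool_pos: [0.5658, 0.2729, 0.0673]
tool_rot: [-3.138, 0.001, 3.001]
contact_force: [1.6, -8.0, 5.1]
opening: 0.0172
grip_force: 40.0
```

```bash
python3 - <<'E'
from m import *
plan([.5643,.2635,.0673])
s=np.mean([robot.read_camera("scene").astype(float) for _ in range(8)],0); np.save("s7.npy",s)
R,G,B=s[...,0],s[...,1],s[...,2]
og=np.where((R>1.2*G)&(G>1.05*B)&(R<150),R-B,0)
pts("scene",(393,300,412,318),og,.045,"ptr",15)
rd=np.where(R>1.8*G,R-G,0)
m=(384,313,394,318)
for z in(.045,.048): pts("scene",m,rd,z,"mark",45)
for r in range(303,320): print(r," ".join("%d/%d/%d"%tuple(s[r,c]) for c in range(384,408)))
E
```

```text
t 18.75 at [0.5658 0.2729 0.0673] [-3.138e+00  1.000e-03  3.001e+00] shift [ 0.0001 -0.0095 -0.    ] rot [-0.0031  0.0015  0.0005]
ptr scene 0.045 31 px 398.6 310.27 along 0.3489 across 0.548 0.5332 0.562
mark scene 0.045 15 px 387.38 315.67 along 0.3485 across 0.5733 0.5694 0.5777
mark scene 0.048 15 px 387.38 315.67 along 0.3497 across 0.5746 0.5707 0.579
303 77/76/75 76/75/75 75/75/74 75/75/73 76/75/74 75/75/74 75/74/73 75/74/74 74/74/72 76/75/75 75/74/73 74/75/73 75/75/73 74/74/73 74/73/72 74/74/73 71/70/68 56/56/55 46/45/45 44/44/44 46/44/45 43/43/43 44/44/44 47/44/43
304 81/81/78 77/76/75 75/75/74 76/76/75 75/75/73 75/74/73 76/76/74 75/74/74 74/73/72 74/74/72 76/76/74 75/75/73 76/76/74 75/74/73 74/73/72 73/72/71 69/68/67 54/53/54 43/44/42 44/44/44 45/44/44 43/44/43 43/42/43 43/43/43
305 79/79/76 73/72/71 75/75/75 76/75/74 75/75/74 76/75/75 76/76/74 75/75/74 74/74/73 74/73/73 75/74/74 74/74/74 75/75/74 75/74/73 74/74/73 73/74/72 69/69/68 57/57/57 47/47/47 45/45/45 43/43/43 45/44/44 44/44/43 45/44/44
306 71/71/69 75/76/74 76/76/75 76/75/75 76/76/74 75/75/74 75/75/74 76/76/74 74/7
[... 2384 characters left out ...]
17 77/61/59 96/51/51 112/51/51 95/50/50 85/49/49 126/63/60 141/74/70 117/95/88 117/113/105 100/97/92 76/74/73 74/74/74 75/74/73 74/74/72 74/74/72 74/73/72 74/73/72 73/72/71 72/72/71 73/73/72 74/73/72 74/75/72 74/74/73 74/73/72
318 76/56/55 77/50/50 80/51/50 81/51/52 90/64/63 135/110/102 153/136/125 134/131/121 129/131/121 115/116/109 84/84/81 74/74/73 73/73/73 74/74/73 74/73/73 74/73/72 74/74/73 73/72/72 72/72/70 72/72/71 73/73/71 75/75/74 75/75/74 73/73/72
319 76/55/55 78/51/51 86/59/57 103/90/85 123/116/108 151/149/138 156/158/146 114/115/108 88/89/85 113/114/108 107/108/102 80/80/78 74/74/74 74/74/73 73/73/73 74/73/72 74/73/73 73/73/72 73/72/72 72/72/71 73/72/71 73/73/73 74/74/72 73/73/72
```

The pointer lies on the red saddle to within about 1 mm in both the scene and the top-view estimates, the grip is firm, and the jar is still on the disc. I hand in.

```bash
python3 -c "
from cell import robot
print(robot.hand_in())"
```

```text
the job is handed in; nothing more can be done
None
```

I pressed the blue-lidded jar down on the pad for over a second, stood it in the middle of the black disc, and handed in with the rod still held drawn out about 117 mm, its pointer level with the red mark to about 1 mm by my camera measurements; the hand-in returned no verdict.

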